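Open the glue jar's squeeze-and-turn safety cap

TASK

Take the blue safety cap off the glue jar: squeeze its two orange side tabs in and, keeping them squeezed, turn the cap counter-clockwise as seen from above until you feel it come to its stop, then lift it straight off. Do not force the cap against the jar at any point; stop turning as soon as it resists. Set it down gently, right way up, wholly on the green mat, let go, and leave the stone, the twine and the red bowl where they are.

Things in the scene. Friction and masses are not known exactly. Their poses are not given: they have to be found in the camera images.
- jar: Squat white glue jar, 84 mm diameter, green label, clamped to the bench (130 x 110 x 6 mm steel plate): it cannot move. Shoulder 90 mm above the bench; 36 mm thick neck 44 mm above that. Yellow latch walls, 8 mm high, stand on the shoulder 29.5 to 35 mm from the axis. Origin: centre of the underside, z up; its x and y are those of the cap at the start. The clocking of its neck is not measured.
- cap: Blue cap, 52 mm diameter, 47 mm high, some 70 g, white bar along its x axis on top. Origin: centre of its lower edge, z up; at the start 92 mm above the bench, loose on the neck (1.5 mm play sideways, 2 mm in height). Orange tabs at its +y and -y sides: squeeze along y. Their outer faces are flat, 16 mm wide, 12 to 46 mm above the origin, 66 mm apart free, 54 mm fully in.
- cap_grip (a point): Point on the cap's axis 33 mm above its lower edge, between the tabs: a good height to squeeze; axes as the cap's. Any push between cap and jar must stay under 60 N (at the stop that is a twist of about 1 N m): turning unsqueezed, turning clockwise, lifting too early or turning on against the stop all push on the jar.
- turn_stop (a point): Point on the jar's axis at the neck's rim, 134 mm above the bench; its axes are the jar's. Squeezed, the cap turns counter-clockwise from above to a firm stop, 46 to 82 degrees from the start: this differs from jar to jar and can only be felt. Only in about the last 6 degrees before the stop is it free to lift, straight up, 50 mm or more to clear the neck.
- tab_a (a joint): How far the tab on the cap's +y side is pressed in: 0 free, 0.006 m fully in against its stop. Sprung: 3 N at the start of the travel, 12 N fully in. Above 0.0045 its foot is clear of the latch walls; keep it squeezed while turning.
- tab_b (a joint): The same for the tab on the cap's -y side.
- mat: Green cutting mat, 140 x 140 mm, 4 mm thick, fixed to the bench. Origin: centre of its underside; x and y along its edges, z up.
- stone: Brown rounded stone paperweight, 72 mm diameter, 49 mm high, 450 g, standing loose. Origin: centre of its underside. Leave it.
- twine: Spool of brown jute twine, 87 mm diameter, 85 mm high, standing loose. Origin: centre of its underside. Leave it.
- bowl: Red plastic bowl, 120 mm diameter, 45 mm high, standing loose. Origin: centre of its underside. Leave it.
Mind the look-alikes: they are no part of the job. What is meant by the cap is not turquoise or yellow, and is the larger of those in its own colour.

How it is judged:
On the way, in this order (a step that is already met when the one before it is completed fails the run):
1. the cap is turned by 35 degrees or more, still on its neck, with both tabs squeezed in (value of joint each of tab_a, tab_b above 0.003 m and angle between the x axis of cap and the x axis of jar, either way round above 0.61 rad and z of cap in the frame of jar below 0.098 m and horizontal distance between cap and jar below 0.006 m), for 0.1 s.
2. the cap is lifted clear of the neck (z of cap in the frame of jar above 0.136 m), for 0.1 s.
At the end, for the whole second after the job is handed in: The cap stands upright (within 0.1 rad) and still on the green mat, its origin within 44 mm of the mat's centre along each of the mat's edges and at the height of the mat's top (within 4 mm), let go (x of cap in the frame of mat between -0.044 and 0.044 m and y of cap in the frame of mat between -0.044 and 0.044 m and z of cap in the frame of mat between 0.001 and 0.008 m and angle between cap's own z axis and vertical below 0.1 rad and linear speed of cap below 0.02 m/s and contact force between the fingers and cap below 0.05 N); the robot touches nothing.
It fails at once if the cap is forced against the jar (more than 60 N between them) (contact force between cap and jar above 60 N).
It fails at once if the cap is dropped or thrown (faster than 0.5 m/s out of the fingers) (contact force between the fingers and cap below 0.02 N and linear speed of cap above 0.5 m/s).
It fails at once if the stone paperweight is moved by more than 20 mm or tipped (distance of stone from where it was at the start of the episode above 0.02 m or angle between stone's own z axis and vertical above 0.3 rad).
It fails at once if the spool of twine is moved by more than 20 mm or tipped (distance of twine from where it was at the start of the episode above 0.02 m or angle between twine's own z axis and vertical above 0.3 rad).
It fails at once if the red bowl is moved by more than 20 mm or tipped (distance of bowl from where it was at the start of the episode above 0.02 m or angle between bowl's own z axis and vertical above 0.3 rad).
It also fails if it takes over 72 s, if anything falls off the work surface, if the arm or the gripper's body presses on something with over 40 N, if the wrist force passes 120 N, or if a joint passes its speed limit or range.

ROBOT

A 6-joint arm with a two-finger parallel gripper is mounted at the origin on the work surface. World frame = base frame: x ahead of the robot, y to its left, z up, the work surface at z = 0. Lengths are in m, angles in rad, forces in N, time in s.
With the tool pointing down it reaches from about 0.325 to 0.775 m from the base axis. Payload 9.3 kg.
Tool frame: the origin (TCP) lies midway between the tips of the shut fingers; the grasp point (between the pads) lies 19 mm behind it (grip_point_offset is the z of the grasp point in the tool frame, in m); z points along the fingers, x is the direction in which the jaws open and shut, and the axes are right-handed (so a half turn about z gives the same grasp; the last joint's range is limited). The gripper opens to 85 mm and grips with 20 to 120 N. Pads are 22 mm wide; open, the fingers measure 114 mm over their backs; the gripper's body (76 mm by 85 mm) begins 54 mm behind the grasp point. The pads swing forward as they close: fully open they stand 13 mm farther back than shut.
Start: joints at [-1.358, 0.259, 0.021, 1.334, 0, 1.418], TCP at [0.197, -0.514, 0.231] pointing down, gripper open.
Joint ranges: [-3.04, 3.04], [-0.91, 1.82], [-1.04, 1.36], [-1.92, 1.95], [-1.52, 1.45], [-3.14, 3.14]. Speed limits (rad/s): [2.22, 2.22, 2.79, 3.14, 3.14, 3.14].

INTERFACE

Orientations are given as a unit quaternion [x, y, z, w].
In Python, from station import goto, move_straight, move_joints, open_jaws, grab, sleep, inverse_kinematics, get_state, get_image, IKError, close_job, find_in, trace, grip_point_offset gives the robot as it stands. Calls block until the motion is done:
- goto(position, orientation): joint-space move of the TCP to a pose.
- move_straight(position, rotation=None, speed=0.15): straight line of the TCP; rotation=None keeps the orientation; speed is the mean speed in m/s.
- move_joints(angles): joint-space move.
- open_jaws() and grab(): open the fingers fully, or close them until they stop; the grip force is fixed at half the most.
- sleep(seconds).
- inverse_kinematics(position, orientation): joint angles nearest the present ones, or None.
- get_state(): the state.
- get_image(name): name is "scene" or "side" or "wrist"; returns a dict with "pixels" (384x512x3 uint8, blue, green, red), "vfov" (degrees; the focal length in pixels is half the picture's height over the tangent of half this angle, whatever the lens; pixels are square), "cx", "cy" (the principal point, pixels), "rvec" (rotation vector, rad) and "tvec" (3), from world to camera coordinates, as OpenCV has them; the wrist camera has in their place "hand_eye" (4x4, takes a point from camera to tool coordinates, whose origin is the TCP and whose axes are the tool frame's). Camera axes: x right, y down, z forward; pixel columns grow to the right and rows downward; lengths in m; the calibration is good to about 2 mm. A picture is of the moment at which its call begins: read the wrist's pose just before it. There is no depth.
A pose or a line that the arm cannot do raises IKError and nothing moves.
- close_job(): hands the job in, once; it reports no verdict.
Trained networks look in a picture, given as the dict that the camera call returned (one of the last four; its "shot" number tells which), for a name from the list of things; names that differ only in an ending like _2 or _b are one class to them, and where a whole thing is asked for, a point or a joint stands for the part that bears it (a point fixed in the world has none). Each returns a list of dicts, best first, with "conf" (0 to 1); they miss things now and then, are a little off and sometimes report something else, mostly with a low value. They report only what shows in the picture. A call takes as long as a camera call. They do not tell look-alikes from the thing itself.
- find_in(picture, thing): "point" ([x, y, z] in m, in world coordinates, good to about 4 mm: the middle of the surface that is visible of it).
- trace(picture, thing): "mask" (384x512 bool, what is visible of it).
The state is a dict: "t": time; "q": joint angles; "dq": joint speeds; "tau": joint torques, N m; "ee_pos": TCP position; "eef_rot": TCP orientation; "force": force on the tool from outside, world axes, zero at the start; "wrist_torque": the same for the moment, N m; "finger_gap": finger opening in m.
Only numpy, scipy, OpenCV 4.12 (cv2) and the standard library are available. Lean on these libraries where they do the work, as an engineer would, in place of code of your own. Each camera call takes 0.05 s, during which the arm holds its last target. There are 200 camera calls.

## Working session

There is one attempt and no reset: what is moved stays moved. The work goes in short steps, each a Python script; the robot and the scene stay as the last script left them, time stands still between calls to the robot, and variables do not carry over. Pictures are saved under pics/ and viewed, about 8 in all and at most 12, crops included, and the job is handed in when it is done.

```bash
mkdir -p pics; ls
python3 - <<'E'
from station import *
import cv2, numpy as np
s=get_state(); print({k:np.round(v,3) for k,v in s.items()}, grip_point_offset)
for n in ("scene","side"):
    im=get_image(n); cv2.imwrite(f"pics/{n}0.png",im["pixels"])
    print(n,im["vfov"],im["cx"],im["cy"],np.round(im["rvec"],3),np.round(im["tvec"],3))
    for th in ("cap","jar","mat","stone","twine","bowl","tab_a"):
        print(th,[(np.round(d["point"],3).tolist(),round(d["conf"],2)) for d in find_in(im,th)[:4]])
a=cv2.imread("pics/scene0.png");b=cv2.imread("pics/side0.png")
E
```

```text
pics
{'t': np.float64(0.0), 'q': array([-1.358,  0.259,  0.021,  1.334, -0.   ,  1.418]), 'dq': array([-0.001, -0.001, -0.001, -0.   , -0.002, -0.001]), 'tau': array([ 0.0000e+00, -5.5564e+01,  3.4453e+01,  1.4000e-02, -0.0000e+00,
        0.0000e+00]), 'ee_pos': array([ 0.197, -0.513,  0.231]), 'eef_rot': array([ 0.824, -0.567, -0.   , -0.   ]), 'force': array([-0.458,  0.95 ,  0.313]), 'wrist_torque': array([-0.011, -0.006, -0.035]), 'finger_gap': np.float64(0.085)} -0.0187
scene 43.56287216775045 255.53827796492953 191.00840377472193 [ 0.629  2.728 -1.045] [ 0.516 -0.154  1.45 ]
cap [([0.518, 0.204, 0.136], 0.93), ([0.514, 0.352, 0.042], 0.85), ([0.373, 0.197, 0.03], 0.78)]
jar [([0.537, 0.214, 0.017], 0.81)]
mat [([0.503, -0.197, 0.001], 0.96), ([0.521, 0.2, 0.138], 0.7)]
stone [([0.512, 0.019, 0.037], 0.87)]
twine [([0.769, -0.076, 0.083], 0.59)]
bowl [([0.758, 0.024, 0.021], 0.59)]
tab_a [([0.532, 0.359, 0.032], 0.65), ([0.538, 0.212, 0.124], 0.52)]
side 44.10017862661465 247.89862374140296 184.441187165769 [ 0.397 -2.747  1.223] [0.55  0.143 1.178]
cap [([0.503, 0.354, 0.043], 0.97), ([0.516, 0.204, 0.134], 0.84), ([0.368, 0.197, 0.032], 0.78), ([0.68, 0.223, 0.036], 0.63)]
jar [([0.499, 0.222, 0.023], 0.61)]
mat [([0.497, -0.198, 0.007], 0.91)]
stone [([0.498, 0.029, 0.041], 0.88), ([0.499, 0.218, 0.02], 0.35), ([0.769, 0.024, 0.025], 0.28)]
twine [([0.754, -0.071, 0.069], 0.8)]
bowl [([0.769, 0.024, 0.026], 0.86)]
tab_a [([0.364, 0.212, 0.024], 0.48), ([0.527, 0.364, 0.035], 0.46), ([0.483, 0.325, 0.032], 0.39)]
```

View pics/scene0.png

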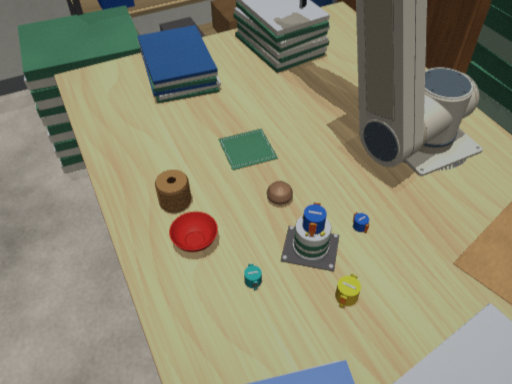

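View pics/side0.png

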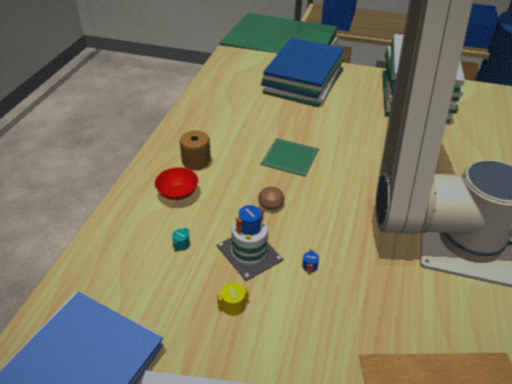

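The blue cap on the jar is at about scene (315,215) and side (250,215), so roughly (0.517, 0.204). The small blue, turquoise and yellow caps are look-alikes. The mat shows at scene (248,148), about (0.50, -0.197). Next I'll take a wrist view from above.

```bash
cat > h.py <<'E'
from station import *
import cv2, numpy as np
from scipy.spatial.transform import Rotation as R
def down(yaw):  # tool z down, tool x at yaw
    return [np.cos(yaw/2),np.sin(yaw/2),0,0]
def yaw():
    m=R.from_quat(get_state()["eef_rot"]).as_matrix(); return np.arctan2(m[1,0],m[0,0])
def wrist(name):
    s=get_state(); im=get_image("wrist"); cv2.imwrite(f"pics/{name}.png",im["pixels"])
    T=np.eye(4); T[:3,:3]=R.from_quat(s["eef_rot"]).as_matrix(); T[:3,3]=s["ee_pos"]
    return im,T@np.array(im["hand_eye"])
def ray(im,T,uv,z):  # pixel -> world at height z
    f=im["pixels"].shape[0]/2/np.tan(np.radians(im["vfov"])/2)
    d=T[:3,:3]@np.array([(uv[0]-im["cx"])/f,(uv[1]-im["cy"])/f,1]); return T[:3,3]+d*(z-T[2,3])/d[2]
def show(s=None):
    s=s or get_state(); print("t%.2f"%s["t"],"p",np.round(s["ee_pos"],4),"q6 %.3f"%s["q"][5],"F",np.round(s["force"],2),"M",np.round(s["wrist_torque"],3),"gap %.4f"%s["finger_gap"])
E
python3 - <<'E'
from h import *
for y in np.radians(range(-180,180,30)):
    q=inverse_kinematics([.517,.204,.32],down(y)); print(round(np.degrees(y)),None if q is None else np.round(q,2))
im=get_image("wrist");print(np.round(im["hand_eye"],3),im["vfov"])
y=yaw();print(y)
H=np.array(im["hand_eye"]); M=R.from_quat(down(0)).as_matrix()
off=M[:2,:2]@H[:2,3]; print(off)
for z in (.33,):
    goto([.517-off[0]*.8,.204-off[1]*.8,z],down(0)); show()
    im,T=wrist("w1")
    for th in ("cap","tab_a","jar"):
        print(th,[(np.round(d["point"],4).tolist(),round(d["conf"],2)) for d in find_in(im,th)[:4]])
E
```

```text
-180 [ 0.22  0.26  0.25  1.56  0.   -1.35]
-150 [ 0.22  0.26  0.25  1.56  0.   -1.87]
-120 [ 0.22  0.26  0.25  1.56  0.   -2.39]
-90 [ 0.22  0.26  0.25  1.56  0.   -2.92]
-60 [0.22 0.26 0.25 1.56 0.   2.84]
-30 [0.22 0.26 0.25 1.56 0.   2.32]
0 [0.22 0.26 0.25 1.56 0.   1.8 ]
30 [0.22 0.26 0.25 1.56 0.   1.27]
60 [0.22 0.26 0.25 1.56 0.   0.75]
90 [0.22 0.26 0.25 1.56 0.   0.22]
120 [ 0.22  0.26  0.25  1.56  0.   -0.3 ]
150 [ 0.22  0.26  0.25  1.56  0.   -0.82]
[[ 1.     0.    -0.     0.001]
 [-0.     0.945  0.326 -0.084]
 [ 0.    -0.326  0.945 -0.142]
 [ 0.     0.     0.     1.   ]] 59.19711079164771
-1.20499481576851
[0.00078725 0.08394301]
t3.44 p [0.5166 0.1361 0.3298] q6 1.673 F [-0.5  -0.88 -0.1 ] M [-0.015  0.028  0.023] gap 0.0853
cap [([0.6782, 0.2095, 0.0383], 0.94), ([0.515, 0.19, 0.1374], 0.76), ([0.3672, 0.1927, 0.035], 0.62)]
tab_a [([0.3718, 0.1679, 0.0299], 0.62), ([0.6781, 0.2324, 0.0312], 0.6), ([0.5314, 0.2168, 0.1383], 0.59), ([0.491, 0.1661, 0.1344], 0.57)]
jar [([0.513, 0.2041, 0.0084], 0.56), ([0.5126, 0.1879, 0.1427], 0.51)]
```

View pics/w1.png

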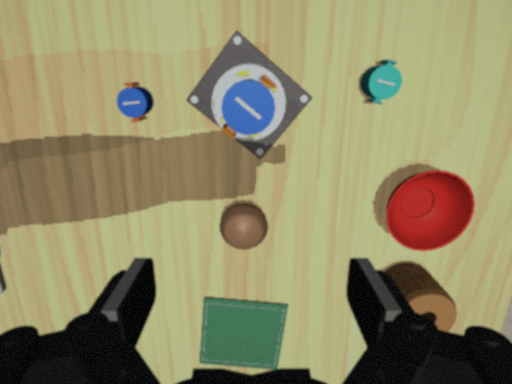

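Wrist view: the cap top is at (248,107), the bar runs (236,97)–(262,118), and the orange tabs are at (268,82) and (230,131). That puts the squeeze axis at about +51° world. I'll take a closer look from straight above, with the jaws roughly aligned.

```bash
cat >> h.py <<'E'
def cap_meas(im,T,ztop):
    """blue disc centre and bar angle on the plane z=ztop, world"""
    hsv=cv2.cvtColor(im["pixels"],cv2.COLOR_BGR2HSV)
    b=cv2.inRange(hsv,(105,120,60),(130,255,255))
    n,l,st,c=cv2.connectedComponentsWithStats(b); k=1+np.argmax(st[1:,4]); m=(l==k).astype(np.uint8)
    cnt=max(cv2.findContours(m,cv2.RETR_EXTERNAL,cv2.CHAIN_APPROX_NONE)[0],key=cv2.contourArea)
    hull=cv2.convexHull(cnt); el=cv2.fitEllipse(hull)
    inside=np.zeros_like(m); cv2.drawContours(inside,[hull],-1,1,-1); inside=cv2.erode(inside,np.ones((7,7)))
    bar=cv2.inRange(hsv,(0,0,120),(180,90,255))*inside
    P=np.argwhere(bar>0)[:,::-1].astype(np.float32)
    W=np.array([ray(im,T,p,ztop)[:2] for p in P]); w,v=np.linalg.eigh(np.cov(W.T)); d=v[:,1]
    H=np.array([ray(im,T,p[0],ztop)[:2] for p in hull])
    (c,r)=cv2.minEnclosingCircle((H*1000).astype(np.float32))
    print("ellipse",np.round(el,1).tolist() if 0 else el,"circ mm",np.round(c,1),round(r,1),"bar centre mm",np.round(W.mean(0)*1000,1),"len",round(4*np.sqrt(w[1])*1000,1),"angle",round(np.degrees(np.arctan2(d[1],d[0]))%180,1), "npx",len(P))
E
python3 - <<'E'
from h import *
im,T=wrist("w1b"); cap_meas(im,T,.139)
goto([.515,.200,.23],down(np.radians(51))); show()
im,T=wrist("w2"); cap_meas(im,T,.139)
print([(np.round(d["point"],4).tolist(),round(d["conf"],2)) for d in find_in(im,"cap")[:4]])
E
```

```text
ellipse ((247.8784942626953, 107.15089416503906), (51.46510696411133, 53.17729568481445), 178.90478515625) circ mm [513.5 189.6] 25.1 bar centre mm [513.6 189.4] len 34.8 angle 140.9 npx 163
t4.46 p [0.5152 0.1999 0.2306] q6 0.901 F [ 0.25 -0.72 -0.08] M [ 0.013 -0.009 -0.052] gap 0.0852
ellipse ((239.631591796875, 194.5845184326172), (66.67533111572266, 78.05406188964844), 3.7653181552886963) circ mm [509.8 193.1] 29.9 bar centre mm [515.4 187.8] len 35.1 angle 141.0 npx 184
[([0.4999, 0.3329, 0.0501], 0.83), ([0.6722, 0.2108, 0.0325], 0.71), ([0.3647, 0.1911, 0.0343], 0.65), ([0.5094, 0.1925, 0.1354], 0.56)]
```

View pics/w2.png

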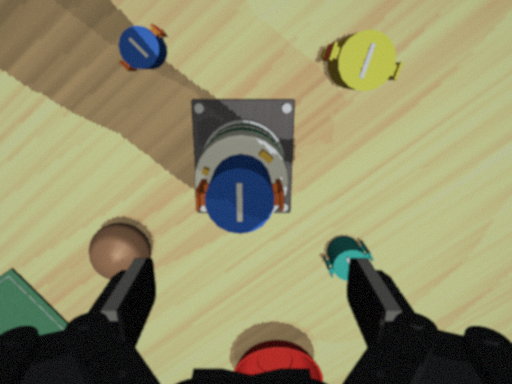

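Wrist view w2: the cap's white bar is at (240,202) and vertical in the image, with tabs at (201,195) and (280,195), so the yaw is right. The wrist gives y≈0.188, but the scene network said 0.204. I'll check this by triangulating the bar from the fixed cameras.

Run:
```python
from h import *
def bar_px(im,roi):
    hsv=cv2.cvtColor(im["pixels"],cv2.COLOR_BGR2HSV); x,y,w,h=roi
    b=np.zeros(hsv.shape[:2],np.uint8); b[y:y+h,x:x+w]=cv2.inRange(hsv,(105,120,60),(130,255,255))[y:y+h,x:x+w]
    n,l,st,c=cv2.connectedComponentsWithStats(b); k=1+np.argmax(st[1:,4])
    hull=cv2.convexHull(np.argwhere(l==k)[:,::-1].astype(np.int32)); ins=np.zeros_like(b); cv2.drawContours(ins,[hull],-1,1,-1); ins=cv2.erode(ins,np.ones((3,3)))
    bar=cv2.inRange(hsv,(0,0,110),(180,140,255))*ins; P=np.argwhere(bar>0)[:,::-1]; print("bar",len(P),P.mean(0) if len(P) else None,"blue",st[k])
    return P.mean(0)
Ps=[];uv=[]
for n,roi in (("scene",(295,195,40,45)),("side",(230,195,40,45))):
    im=get_image(n); p=bar_px(im,roi)
    Rm=cv2.Rodrigues(np.array(im["rvec"]))[0]; t=np.array(im["tvec"]).reshape(3); T=np.eye(4);T[:3,:3]=Rm.T;T[:3,3]=-Rm.T@t
    print(n,"cam at",np.round(T[:3,3],3),"at z=.140:",np.round(ray(im,T,p,.140),4))
    f=192/np.tan(np.radians(im["vfov"])/2); K=np.array([[f,0,im["cx"]],[0,f,im["cy"]],[0,0,1]]); Ps.append(K@np.c_[Rm,t]);uv.append(p)
X=cv2.triangulatePoints(Ps[0],Ps[1],uv[0].reshape(2,1),uv[1].reshape(2,1)); print("tri",(X[:3]/X[3]).ravel())
im,T=wrist("w2b"); hsv=cv2.cvtColor(im["pixels"],cv2.COLOR_BGR2HSV)
for lo,hi,nm in (((0,180,80),(14,255,255),"orange"),):
    m=cv2.inRange(hsv,lo,hi)[150:230,185:300]; n,l,st,c=cv2.connectedComponentsWithStats(m)
    for i in range(1,n):
        if st[i,4]>20: print(nm,st[i],c[i]+[185,150],np.round(ray(im,T,c[i]+[185,150],.135),4))
```

```text
bar 35 [314.11428571 211.91428571] blue [303 205  23  29 406]
scene cam at [0.93  0.752 0.981] at z=.140: [0.5162 0.1873 0.14  ]
bar 9 [247.         209.11111111] blue [240 206  21  29 468]
side cam at [0.315 0.904 0.892] at z=.140: [0.5226 0.1822 0.14  ]
tri [0.52015775 0.19226967 0.14910769]
orange [ 88  30  10  28 145] [278.09655172 193.36551724] [0.5284 0.2148 0.135 ]
orange [ 12  32  10  27 124] [200.49193548 195.28225806] [0.493  0.1688 0.135 ]
```

The fixed-camera bar rays at z=0.14 give (0.516,0.187) and (0.523,0.182), which agrees with the wrist. The network's +y offset came from seeing only the near side of the cap. I'll use the cap axis at (0.515,0.188) with jaw yaw 51°, and go down and squeeze.

Run:
```python
from h import *
Y=np.radians(51)
move_straight([.5150,.1880,.19],down(Y)); show()
im,T=wrist("w3"); cap_meas(im,T,.140)
move_straight([.5150,.1880,.106],speed=.06); show()
F0=get_state()["force"]
grab(); show(); sleep(.2); s=get_state(); show(s)
a=np.array([np.cos(Y),np.sin(Y),0]); d=np.array(s["force"])-F0; print("along jaws %.2f across %.2f"%(d@a, d@np.array([-a[1],a[0],0])))
```

```text
t5.13 p [0.515  0.1879 0.1904] q6 0.878 F [0.11 0.66 0.29] M [-0.007 -0.002  0.017] gap 0.0853
ellipse ((251.96861267089844, 204.14938354492188), (80.6856460571289, 91.92076110839844), 178.58970642089844) circ mm [509.2 193.3] 30.1 bar centre mm [513.3 189.6] len 33.9 angle 140.6 npx 274
t6.73 p [0.5152 0.1881 0.1064] q6 0.878 F [ 0.43 -0.74 -0.14] M [-0.016  0.01  -0.057] gap 0.0857
t7.15 p [0.5154 0.1879 0.1074] q6 0.878 F [-3.35 -0.79 11.48] M [-0.395  0.645 -0.028] gap 0.0509
t7.35 p [0.5154 0.1879 0.1074] q6 0.878 F [-2.74 -1.79 12.12] M [-0.395  0.651 -0.003] gap 0.0512
along jaws -2.81 across 1.80
```

Run:
```python
from h import *
s=get_state(); p=np.array([.515,.188,.106])
p[2]+=.0010
move_straight(p,down(np.radians(51)),speed=.01); sleep(.1); show()
p[2]+=.0005
move_straight(p,down(np.radians(51)),speed=.01); sleep(.1); show()
im,T=wrist("w4")
cv2.imwrite("pics/w4c.png",cv2.resize(im["pixels"][130:384,130:390],None,fx=2.2,fy=2.2))
```

```text
t7.70 p [0.5152 0.188  0.1074] q6 0.878 F [-0.77 -1.7   6.23] M [-0.201  0.312 -0.061] gap 0.0511
t8.05 p [0.515  0.188  0.1075] q6 0.878 F [-0.46  0.63  2.33] M [-0.006  0.061  0.01 ] gap 0.0510
```

View pics/w4c.png

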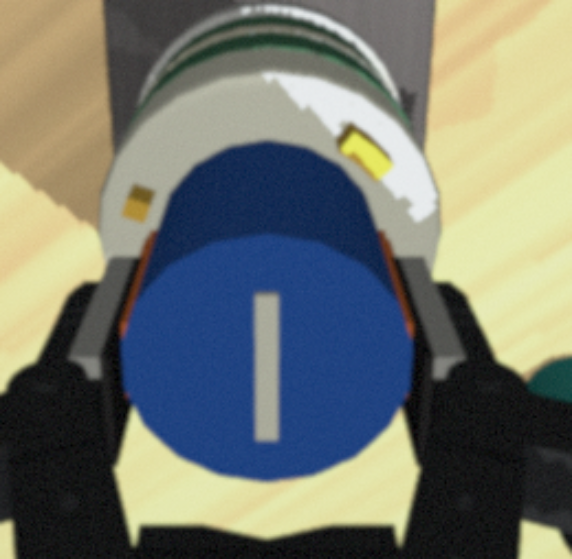

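The picture shows both tabs pressed in by the pads, with the bar at crop (266,365) centred between the jaws, and the forces are near zero. Next I turn in small steps and read the torque after each.

Run:
```python
from h import *
q=np.array(get_state()["q"]); q0=q[5]; sleep(.05)
M0=np.mean([get_state()["wrist_torque"][2]]); n=0
for k in range(14):
    st=3 if k<12 else 2
    n+=st; q[5]=q0-np.radians(n); move_joints(q); s=get_state()
    print(n,"t%.2f dq6 %.1f"%(s["t"],np.degrees(q0-s["q"][5])),"F",np.round(s["force"],1),"Mz %.3f"%s["wrist_torque"][2],"z %.4f g %.4f"%(s["ee_pos"][2],s["finger_gap"]))
    if abs(s["wrist_torque"][2])>.3 or np.linalg.norm(s["force"])>15: print("STOP");break
```

```text
3 t8.40 dq6 2.9 F [ 0.3 -0.1  1.4] Mz 0.058 z 0.1074 g 0.0512
6 t8.65 dq6 5.9 F [0.2 0.2 1.4] Mz 0.050 z 0.1075 g 0.0510
9 t8.90 dq6 8.9 F [-0.1  0.4  1.2] Mz 0.036 z 0.1075 g 0.0511
12 t9.15 dq6 11.8 F [-0.7  0.8  1.2] Mz 0.009 z 0.1075 g 0.0511
15 t9.40 dq6 14.8 F [0.8 1.6 1.4] Mz 0.048 z 0.1075 g 0.0510
18 t9.65 dq6 17.8 F [1.1 3.  1. ] Mz 0.024 z 0.1075 g 0.0512
21 t9.90 dq6 20.8 F [ 0.8  3.5 -0.2] Mz 0.056 z 0.1075 g 0.0512
24 t10.15 dq6 23.8 F [ 2.2  4.7 -0.4] Mz 0.026 z 0.1075 g 0.0511
27 t10.40 dq6 26.8 F [1.7 3.7 0.9] Mz 0.017 z 0.1075 g 0.0510
30 t10.65 dq6 29.9 F [ 2.   4.7 -0.8] Mz -0.020 z 0.1075 g 0.0512
33 t10.90 dq6 32.9 F [2.8 5.  0.2] Mz -0.060 z 0.1075 g 0.0510
36 t11.15 dq6 35.9 F [ 3.4  5.5 -0.6] Mz -0.127 z 0.1076 g 0.0506
38 t11.40 dq6 37.9 F [ 3.4  6.5 -0.8] Mz -0.096 z 0.1077 g 0.0511
40 t11.65 dq6 39.9 F [ 3.6  7.4 -0.8] Mz -0.077 z 0.1077 g 0.0509
```

Run:
```python
from h import *
s=get_state(); p=np.array(s["ee_pos"]); Y=yaw()
p[:2]+=np.array([.0004,.0008]); p[2]=.1075
move_straight(p,down(Y),speed=.01); sleep(.05); show()
q=np.array(get_state()["q"]); q0=q[5]
for n in range(1,16):
    q[5]=q0-np.radians(n*1.0); move_joints(q); s=get_state()
    print(40+n,"t%.2f d %.2f"%(s["t"],np.degrees(q0-s["q"][5])),"F",np.round(s["force"],1),"Mz %.3f tau6 %.3f"%(s["wrist_torque"][2],s["tau"][5]),"z %.4f g %.4f"%(s["ee_pos"][2],s["finger_gap"]))
    if s["wrist_torque"][2]<-.3 or np.linalg.norm(s["force"])>15: print("STOP");break
```

```text
t12.01 p [0.5155 0.189  0.1074] q6 0.184 F [-0.52  0.03  2.02] M [-0.131  0.188 -0.017] gap 0.0510
41 t12.26 d 0.99 F [-1.   0.1  1.7] Mz -0.006 tau6 -0.083 z 0.1075 g 0.0512
42 t12.51 d 1.99 F [-0.7  0.3  2.4] Mz 0.059 tau6 -0.089 z 0.1074 g 0.0511
43 t12.76 d 2.99 F [-0.5  0.1  2.6] Mz 0.044 tau6 -0.087 z 0.1074 g 0.0513
44 t13.01 d 3.99 F [-1.6 -0.6  2.8] Mz 0.018 tau6 -0.082 z 0.1075 g 0.0512
45 t13.26 d 5.00 F [-0.4 -0.3  2.2] Mz 0.033 tau6 -0.074 z 0.1074 g 0.0510
46 t13.51 d 5.99 F [-0.8  1.   2.9] Mz 0.024 tau6 -0.069 z 0.1074 g 0.0515
47 t13.76 d 6.99 F [-0.5  1.1  2.7] Mz 0.068 tau6 -0.067 z 0.1075 g 0.0513
48 t14.01 d 8.00 F [-0.4  2.1  3.1] Mz 0.005 tau6 -0.066 z 0.1075 g 0.0508
49 t14.26 d 9.00 F [0.5 2.7 2.2] Mz -0.003 tau6 -0.066 z 0.1074 g 0.0510
50 t14.51 d 9.99 F [-1.1  2.8  2.7] Mz 0.059 tau6 -0.067 z 0.1074 g 0.0511
51 t14.76 d 11.00 F [-0.7  4.3  3.5] Mz 0.029 tau6 -0.065 z 0.1074 g 0.0510
52 t15.01 d 12.00 F [-0.1  4.5  2.9] Mz -0.019 tau6 -0.065 z 0.1074 g 0.0511
53 t15.26 d 13.00 F [0.4 5.4 3.5] Mz -0.013 tau6 -0.070 z 0.1075 g 0.0511
54 t15.51 d 14.00 F [0.3 5.5 3. ] Mz 0.049 tau6 -0.063 z 0.1074 g 0.0509
55 t15.76 d 14.99 F [0.7 4.7 3.5] Mz -0.002 tau6 -0.048 z 0.1075 g 0.0511
```

Run:
```python
from h import *
s=get_state(); p=np.array(s["ee_pos"]); Y=yaw()
p[:2]+=np.array([.0000,.0007]); p[2]=.1077
move_straight(p,down(Y),speed=.01); sleep(.05); show()
q=np.array(get_state()["q"]); q0=q[5]
for n in range(1,57):
    q[5]=q0-np.radians(n*.5); move_joints(q); s=get_state()
    hit=s["wrist_torque"][2]<-.2 or np.linalg.norm(s["force"])>12
    if n%4==0 or hit or s["wrist_torque"][2]<-.1: print(55+n/2,"t%.2f d %.2f"%(s["t"],np.degrees(q0-s["q"][5])),"F",np.round(s["force"],1),"Mz %.3f tau6 %.3f"%(s["wrist_torque"][2],s["tau"][5]),"z %.4f g %.4f"%(s["ee_pos"][2],s["finger_gap"]))
    if hit: print("STOP");break
```

```text
t16.06 p [0.5154 0.1893 0.1075] q6 -0.076 F [-0.13  0.94  0.11] M [ 0.065 -0.012 -0.003] gap 0.0509
57.0 t17.06 d 2.01 F [ 0.4 -0.   0.9] Mz 0.008 tau6 -0.048 z 0.1075 g 0.0507
59.0 t18.06 d 4.01 F [1.6 0.2 0.8] Mz -0.029 tau6 -0.050 z 0.1075 g 0.0508
61.0 t19.06 d 6.01 F [ 2.4  2.8 -0.3] Mz -0.039 tau6 -0.081 z 0.1075 g 0.0509
62.5 t19.81 d 7.50 F [ 3.5  3.5 -0.5] Mz -0.131 tau6 -0.087 z 0.1075 g 0.0513
63.0 t20.06 d 8.00 F [ 3.   4.3 -1.8] Mz -0.046 tau6 -0.088 z 0.1075 g 0.0508
65.0 t21.06 d 10.00 F [ 2.6  3.6 -0.2] Mz -0.044 tau6 -0.088 z 0.1075 g 0.0512
67.0 t22.06 d 12.00 F [ 3.7  4.4 -1.1] Mz -0.031 tau6 -0.083 z 0.1075 g 0.0509
69.0 t23.06 d 14.00 F [3.2 4.6 0.1] Mz -0.055 tau6 -0.076 z 0.1075 g 0.0510
71.0 t24.06 d 16.00 F [3.4 4.7 0.7] Mz -0.049 tau6 -0.073 z 0.1075 g 0.0509
73.0 t25.06 d 18.00 F [2.5 4.9 0.7] Mz -0.003 tau6 -0.077 z 0.1075 g 0.0510
74.5 t25.81 d 19.50 F [3.  4.6 0.2] Mz -0.100 tau6 -0.150 z 0.1075 g 0.0508
75.0 t26.06 d 20.00 F [3.1 5.  0.2] Mz -0.070 tau6 -0.135 z 0.1075 g 0.0511
75.5 t26.31 d 20.49 F [3.6 5.1 0. ] Mz -0.189 tau6 -0.204 z 0.1075 g 0.0513
76.0 t26.56 d 20.98 F [2.5 5.1 0.1] Mz -0.283 tau6 -0.293 z 0.1075 g 0.0508
STOP
```

The torque ramps steadily from 74° (−0.08, then −0.20, then −0.29 N m), so the stop is at about 75°. I'll back off 1° to unload, centre sideways, then lift in small steps with a force check.

Run:
```python
from h import *
q=np.array(get_state()["q"]); q[5]+=np.radians(1.0); move_joints(q); show()
s=get_state(); p=np.array(s["ee_pos"]); Q=down(yaw())
p[:2]+=np.array([.0004,.0006]); p[2]=.1075
move_straight(p,Q,speed=.01); sleep(.05); show()
ok=True
for dz in (.0015,.003,.0045,.006,.010,.016,.025):
    t=p+[0,0,dz]; move_straight(t,Q,speed=.03); s=get_state(); show(s)
    if abs(s["force"][2])>12 or np.linalg.norm(s["force"])>15: print("STOP"); ok=False; break
if ok:
    move_straight(p+[0,0,.075],Q,speed=.06); show()
```

```text
t26.81 p [0.5152 0.1897 0.1075] q6 -0.425 F [1.83 3.97 0.42] M [ 0.691 -0.397 -0.141] gap 0.0508
t27.11 p [0.5153 0.1898 0.1075] q6 -0.424 F [-0.43 -1.54  2.82] M [-0.434  0.084 -0.097] gap 0.0508
t27.36 p [0.5154 0.1899 0.1088] q6 -0.424 F [-0.55 -4.55 -0.45] M [-0.822  0.035 -0.03 ] gap 0.0509
t27.61 p [0.5154 0.1903 0.1105] q6 -0.424 F [-1.6  -2.76  0.14] M [-0.5    0.211 -0.178] gap 0.0511
t27.86 p [0.5155 0.1905 0.1121] q6 -0.424 F [-0.83 -1.18  0.11] M [-0.311  0.3   -0.234] gap 0.0510
t28.11 p [0.5156 0.1905 0.1137] q6 -0.424 F [-2.02 -0.75  0.5 ] M [-0.143  0.395 -0.228] gap 0.0510
t28.39 p [0.5161 0.1905 0.118 ] q6 -0.424 F [-0.32 -1.17 -0.34] M [-0.065 -0.009  0.005] gap 0.0509
t28.74 p [0.5158 0.1904 0.1238] q6 -0.424 F [-0.59  0.54 -1.27] M [0.007 0.06  0.003] gap 0.0513
t29.19 p [0.5158 0.1903 0.1327] q6 -0.424 F [ 0.13 -0.01 -1.87] M [ 0.006 -0.013 -0.017] gap 0.0507
t30.18 p [0.5155 0.1903 0.1821] q6 -0.424 F [ 0.26 -0.22 -1.07] M [-0.011  0.002 -0.02 ] gap 0.0513
```

The cap came free smoothly with only a few N. Now I carry it over the mat and check.

Run:
```python
from h import *
s=get_state(); p=np.array(s["ee_pos"]); p[2]=.22; move_straight(p,speed=.1)
Y=yaw()-1.2; goto([.50,-.197,.20],down(Y)); show()
im,T=wrist("w5")
print([(np.round(d["point"],4).tolist(),round(d["conf"],2)) for d in find_in(im,"mat")[:2]])
hsv=cv2.cvtColor(im["pixels"],cv2.COLOR_BGR2HSV); g=cv2.inRange(hsv,(60,60,20),(95,255,200))
n,l,st,c=cv2.connectedComponentsWithStats(g); k=1+np.argmax(st[1:,4]); print(st[k],ray(im,T,c[k],.004))
sc=get_image("scene"); cv2.imwrite("pics/s5.png",sc["pixels"])
print([(np.round(d["point"],4).tolist(),round(d["conf"],2)) for d in find_in(sc,"mat")[:2]])
a=cv2.resize(sc["pixels"][90:290,150:400],(480,384)); cv2.imwrite("pics/w5c.png",cv2.resize(np.hstack([im["pixels"],a]),(800,310)))
```

```text
t32.14 p [ 0.5002 -0.1962  0.2   ] q6 0.043 F [ 0.12  0.04 -0.81] M [ 0.016 -0.042  0.01 ] gap 0.0507
[([0.4851, -0.1878, 0.0031], 0.78)]
[  155    70   178   153 14011] [ 0.48875461 -0.1944104   0.004     ]
[([0.5044, -0.1961, 0.0016], 0.58)]
```

View pics/w5c.png

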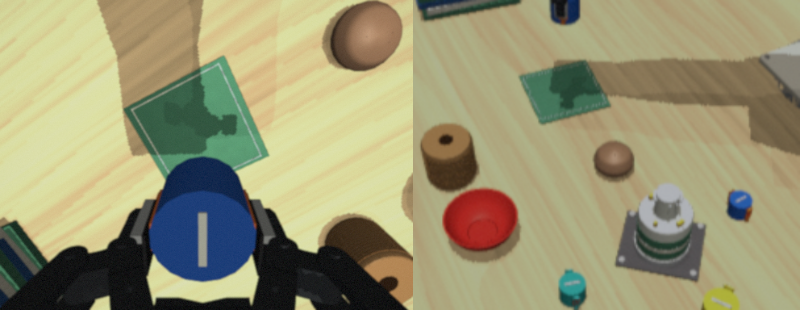

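The cap hangs upright and centred in the jaws at wrist (203,240) of the scaled picture. The mat corners are at (222,57), (267,155) and (125,108), and the stone, twine and bowl are untouched. I'll take the mat centre from the corner diagonal, then descend by feel.

Run:
```python
from h import *
im,T=wrist("w6"); k=992/800
A,B=[ray(im,T,np.array(c)*k,.004) for c in ((125,108),(267,155))]; C=ray(im,T,np.array((222,57))*k,.004)
c=(A+B)/2; print("centre",c,"edges",np.linalg.norm(A-C),np.linalg.norm(B-C))
c=(c+np.array([.50,-.197,.004]))/2 if np.linalg.norm(c[:2]-[.50,-.197])<.02 else np.array([.50,-.197,.004])
print("use",c)
Q=down(yaw())
move_straight([c[0],c[1],.05],Q,speed=.1); move_straight([c[0],c[1],.026],Q,speed=.05); sleep(.1); show()
F0=get_state()["force"][2]
for z in np.arange(.025,.0165,-.0005):
    move_straight([c[0],c[1],z],Q,speed=.02); s=get_state()
    if s["force"][2]-F0>3: break
print("cmd z",z); show()
sleep(.2); open_jaws(); sleep(.2); show()
im,T=wrist("w7")
sc=get_image("scene"); sd=get_image("side")
cv2.imwrite("pics/w7c.png",cv2.resize(np.hstack([im["pixels"],cv2.resize(sd["pixels"][100:300,160:410],(480,384))]),(800,310)))
```

```text
centre [ 0.49997288 -0.20292849  0.004     ] edges 0.1330686855059786 0.13629884071537235
use [ 0.49998644 -0.19996425  0.004     ]
t34.77 p [ 0.5002 -0.2001  0.0262] q6 0.037 F [-0.4  -0.17 -0.86] M [0.002 0.031 0.005] gap 0.0511
cmd z 0.018999999999999996
t38.02 p [ 0.5001 -0.2     0.0195] q6 0.037 F [-2.69  1.71  5.16] M [ 0.129  0.419 -0.065] gap 0.0510
t38.87 p [ 0.5   -0.2    0.019] q6 0.037 F [-0.15  0.65 -0.15] M [-0.036  0.02  -0.018] gap 0.0854
```

View pics/w7c.png

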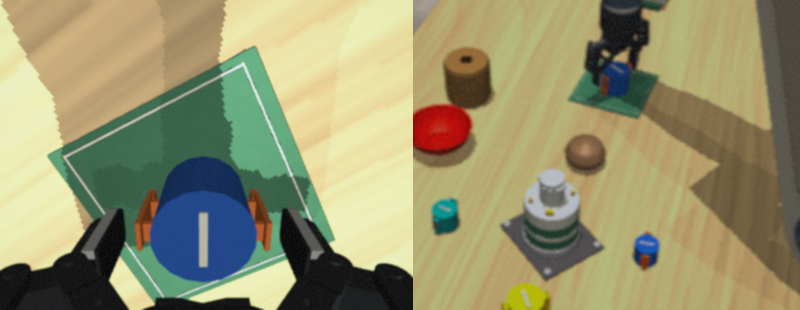

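Both jaws are clear of the tabs and the cap stands upright on the mat. I'll retreat straight up, measure the cap against the mat once more, and hand in.

Run:
```python
from h import *
s=get_state(); p=np.array(s["ee_pos"])
move_straight([p[0],p[1],.12],speed=.06); move_straight([p[0],p[1],.25],speed=.12); sleep(.3); show()
im,T=wrist("w8"); cap_meas(im,T,.051)
sc=get_image("scene")
for th in ("cap","mat","stone","twine","bowl"): print(th,[(np.round(d["point"],3).tolist(),round(d["conf"],2)) for d in find_in(sc,th)[:4]])
cv2.imwrite("pics/w8c.png",cv2.resize(np.hstack([im["pixels"],cv2.resize(sc["pixels"][90:290,150:400],(480,384))]),(800,310)))
```

```text
t42.38 p [ 0.4999 -0.1999  0.2497] q6 0.037 F [ 0.34  0.9  -0.08] M [-0.029  0.01   0.001] gap 0.0855
ellipse ((251.0938720703125, 155.0151824951172), (47.87496566772461, 53.31917190551758), 1.7744073867797852) circ mm [ 495.2 -196.7] 28.0 bar centre mm [ 500.4 -200.2] len 36.3 angle 146.6 npx 69
cap [([0.372, 0.197, 0.026], 0.82), ([0.502, -0.18, 0.045], 0.81), ([0.512, 0.352, 0.045], 0.8), ([0.676, 0.216, 0.036], 0.73)]
mat [([0.522, -0.18, 0.003], 0.73)]
stone [([0.512, 0.019, 0.039], 0.86)]
twine [([0.769, -0.077, 0.081], 0.64)]
bowl [([0.76, 0.024, 0.023], 0.9)]
```

View pics/w8c.png

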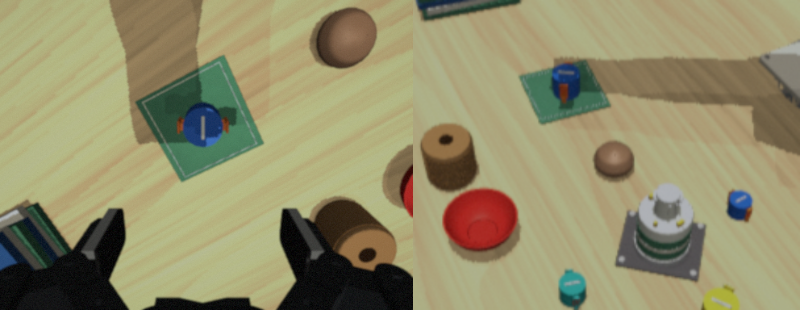

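The cap stands upright near the middle of the mat (wrist (203,127), mat spanning (138–263, 57–181)). It is let go and the robot is clear. The stone, twine and bowl readings match the ones from the start.

```bash
python3 -c "
from station import *
close_job()"
```

```text
the job is handed in; nothing more can be done
```

The blue cap is off the glue jar and standing upright near the middle of the green mat, let go, and the job is handed in. `close_job()` gave no verdict.

- **Turning:** I squeezed both tabs and turned the cap counter-clockwise in steps. The twist rose steadily from about 74°, and I stopped at 76° with 0.29 N m, under the limit of about 1 N m. I then backed off 1° and lifted it straight off. The highest wrist force I read was about 13 N, just after squeezing, when the closing jaws pushed the cap down.
- **Setting down:** It touched the mat with about 5 N and was released there. The last check put the cap at (0.500, -0.200), within a few millimetres of the mat centre I measured.
- **Other objects:** The stone, twine and bowl readings match those from the start to within 2 mm. I moved the arm up clear of everything before handing in, at about 42 s of the 72 s allowed.

**Readings that disagreed:**
- **Cap position:** At first the network put the cap about 15 mm too far in +y, because it saw only the near side. I used the white bar in the wrist and scene pictures instead.
- **Finger gap:** While squeezing it read 51 mm, not the expected 54 mm. The picture still showed both tabs pressed in.
- **Mat position:** The last scene reading of the mat was about 20 mm off, because the cap was covering part of it. I ignored that reading.

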